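Dock the cake-mould plates on the range sled

TASK

Two of the three iron mould plates on the range top have a notch that matches one of the two keys on the sled: push each of those two, gently, fully home onto the key of its own shape, so that its notched edge lies flat against that key's bar and presses the seat pin in. Then run the sled, with both plates docked, fully left against its end stop; leave the plate that fits neither key, and the bowl and brush, where they are.

Things in the scene. Friction and masses are not known exactly. Their poses are not given: they have to be found in the camera images.
- plate_vee: loose dark cast plate, 80 (its x) x 100 (y) x 30 mm high, 0.4-0.8 kg, 3 brass domes (4 mm) on top. Origin: centre of underside. Middle of its +x edge (away from robot): VEE notch through the full height, 65 mm wide at the edge, 32.5 deep, 90 deg. -x edge plain, for pushing. Docked: origin 40 to 56 mm on the -x side of the key point, x axes parallel. Starts turned up to 0.22 rad from the bench.
- plate_square: as plate_vee, but with a SQUARE-cornered notch 41 mm wide and 33 mm deep. Neither plate may be pressed with more than 45 N; they slide with 3 to 10 N.
- plate_round: as plate_vee, but with a HALF-ROUND notch of radius 24 mm; it fits neither key and stays where it is (moved less than 25 mm)
- bench: fixed low bench, 0.79 m along its y, turned up to 0.05 rad. Origin at table height, at mid length (sled middle there at joint 0). Range top: steel slab, x -125 to +35 mm, y -250 to +250, top 20 mm above the table; the three plates start on it side by side, notches away from the robot, about 155 mm apart, centres near x = -30 mm. Beyond it (x +37 to +170 mm) the sled runs along y.
- sled (a joint): sled position along the bench's +y (left, seen from the robot), m: 0 mid travel, -0.23 right stop, +0.23 left stop (the goal). Friction about 2.5 N; it stays where left, and gives sideways when a notch meets a key off centre.
- key_vee (a point): point at the floor (19 mm above the table), in line with the middle of the VEE key, 62 mm left of the sled's middle; its bar's face lies 0 to 16 mm on its -x side (see sled_middle). The key stands out 30 mm from the face towards -x and is 60 mm wide there. Axes: x away from the robot, square to the bar's face; y along the bar to the left.
- key_square (a point): the same point for the SQUARE key, which stands out 30 mm from the face and is 36 mm wide, its two outer corners rounded at 8 mm. 62 mm right of the sled's middle. Same axes.
- sled_post (a point): grip height of the upright wooden post for moving the sled: 22 mm diameter, at the sled's middle behind the bar, top 20 mm above this point; this point is on its axis, 85 mm above the table and 30 mm above the bar's top. From above it may be gripped or pushed.
- bowl: bystander: steel bowl, 110 mm wide, 50 mm high, origin under its centre, on the table to the left of the plates
- brush: bystander: hand brush lying on the table to the right of the plates
- sled_middle (a point): on the sled floor, midway between the key points. Sled 250 mm long (y), flat floor 1 mm below the range top: plates slide onto it and ride with it. Across each half stands a steel bar 122 mm long, 36 high, each set by its own screw: its face lies 0 to 16 mm on the -x side of its key point (differs each time and between the two: feel for it). Each carries a dark key, 26 mm high, and a seat pin.
- pin_vee (a joint): brass seat pin, 10 mm diameter, 41 mm left of the vee key's middle, pushed in by the plate's edge: 0 = standing out 6 mm from the bar's face, 0.006 = flush (plate fully home). Light spring, under 1 N. The bar itself is rigid.
- pin_square (a joint): the same pin for the square key, 41 mm right of that key's middle

How it is judged:
By the outcome, as a careful person would: the job done as asked, in the order asked, and still so for the second after the job is handed in, with the robot touching nothing.
It also fails if it takes over 72 s, if anything falls off the work surface, if the arm or the gripper's body presses on something with over 40 N, if the wrist force passes 120 N, or if a joint passes its speed limit or range.

ROBOT

A 6-joint arm with a two-finger parallel gripper is mounted at the origin on the work surface. World frame = base frame: x ahead of the robot, y to its left, z up, the work surface at z = 0. Lengths are in m, angles in rad, forces in N, time in s.
With the tool pointing down it reaches from about 0.3 to 0.775 m from the base axis. Payload 14.6 kg.
Tool frame: the origin (TCP) lies at the very end of the fingers, on their centre line; the grasp point (between the pads) lies 19 mm behind it; y points along the fingers, z is the direction in which the jaws open and shut, and the axes are right-handed (so a half turn about y gives the same grasp; the last joint's range is limited). The gripper opens to 94 mm and grips with 3 to 60 N. Pads are 16 mm wide; open, the fingers measure 119 mm over their backs; the gripper's body (75 mm by 177 mm) begins 78 mm behind the grasp point.
Start: joints at [1.143, 0.3, 1.521, -0, 1.321, -0.067], TCP at [0.194, 0.515, 0.205] pointing down, gripper open.
Joint ranges: [-3.03, 3.03], [-0.79, 2.21], [0.23, 2.52], [-1.04, 4.18], [0, 3.07], [-2.55, 2.55]. Speed limits (rad/s): [2.22, 2.22, 2.57, 3.14, 3.14, 3.14].

INTERFACE

Orientations are given as [roll, pitch, yaw] about the fixed x, y, z axes, in that order (R = Rz(yaw) Ry(pitch) Rx(roll)).
In Python, from station import get_obs, camera, job gives the robot as it stands.
- The arm moves only by the tool step_arm, never from a script. Its argument "targets" is a list of rows, each a list of 6 numbers: the shift along the tool's x, y, z in mm, then the turn, a rotation vector about the tool's x, y, z in degrees. In form: [[dx, dy, dz, rx, ry, rz], ...]. A call has 1 to 12 rows; each row shifts and turns the commanded pose from where the row before left it, along the tool's axes as they then stand; what a row does not reach is not made up. A row lasts 1/8 s, in which the tool goes at most 62.5 mm and 10.7 degrees, less where a joint would pass 70% of its speed; a pose out of reach is approached as far as the arm can. A call is refused whole if a number of a shift passes 62.5 or a number of a turn 10.7, either way. A call with a gripper value outside its range is refused whole. "gripper" is the opening, from -1 (shut) to 1 (fully open), set as the call begins (left out, the last holds). The fingers move at their own pace and stop on an object; "squeeze" is the grip in N (left out, the last holds). Time passes only in rows, so rows that do not move let the fingers close. It gives the time, the measured TCP pose, the force and the opening at its end, in the units of the state.
- get_obs(): the state, without advancing time (a new reading comes with each control period).
- camera(name): name is "side" or "top"; returns a dict with "pixels" (480x640x3 uint8, red, green, blue), "intrinsics" (3x3 intrinsics, pixels), "R" (3x3) and "t" (3): a world point X has camera coordinates R X + t. Camera axes: x right, y down, z forward; pixel columns grow to the right and rows downward; lengths in m; the calibration is good to about 2 mm. A picture is of the moment at which its call begins. There is no depth.
- job.hand_in(): hands the job in, once; it reports no verdict.
The state is a dict: "time_s": time; "qpos": joint angles; "joint_vel": joint speeds; "tau": joint torques, N m; "ee_pos": TCP position; "eef_rot": TCP orientation; "force": force on the tool from outside, world axes, zero at the start; "moment": the same for the moment, N m; "grip_width": finger opening in m.
Only numpy, scipy, OpenCV 4.12 (cv2) and the standard library are available. Lean on these libraries where they do the work, as an engineer would, in place of code of your own. Each camera call takes 0.05 s, during which the arm holds its last target.

## Working session

There is one attempt and no reset: what is moved stays moved. The work goes in short steps, Python scripts to look and compute and a tool call to move; the robot and the scene stay as the last step left them, time stands still between calls to the robot, and variables do not carry over. Pictures are saved under pics/ and viewed, and the job is handed in when it is done.

Besides the shell and the picture viewer there is one more tool, called after ">>>" as name([rows], argument=value, ...), one row to a line, values as JSON. step_arm: Moves the arm, as the interface text tells. Its arguments: {"type":"object","properties":{"targets":{"type":"array","items":{"type":"array","items":{"type":"number"}}},"gripper":{"type":"number"},"squeeze":{"type":"number"}},"required":["targets"]}

```bash
ls; mkdir -p pics; python3 - <<'E'
from station import get_obs,camera
import cv2,numpy as np
o=get_obs();print(o)
for n in("top","side"):
    c=camera(n);cv2.imwrite(f"pics/{n}0.png",c["pixels"][:,:,::-1]);print(n,c["intrinsics"],c["R"],c["t"])
    np.savez(f"{n}cal.npz",K=c["intrinsics"],R=c["R"],t=c["t"])
E
```

```text
pics
{'time_s': 0.0, 'qpos': array([ 1.14337434e+00,  3.00518313e-01,  1.52160915e+00,  3.75135648e-05,
        1.32069483e+00, -6.65956371e-02]), 'joint_vel': array([-0.00070403, -0.00061857,  0.00012824,  0.00071272, -0.00103882,
        0.00102441]), 'tau': array([ 2.11493621e-03, -5.31814098e+01, -3.52730799e+01,  7.08700041e-02,
        2.45360413e-02, -3.86309353e-05]), 'ee_pos': array([0.19405369, 0.51433663, 0.20484856]), 'eef_rot': array([-1.57202082e+00,  1.18082557e-04, -3.60835732e-01]), 'force': array([ 0.29035948, -0.09614434, -0.01531397]), 'moment': array([-0.02332376, -0.00820827, -0.02752982]), 'grip_width': 0.09390927599077505}
top [[509.63552608   0.         307.05063065]
 [  0.         509.63552608 237.35494882]
 [  0.           0.           1.        ]] [[-3.29323636e-04 -9.99651455e-01  2.63980981e-02]
 [-9.88762256e-01 -3.62090464e-03 -1.49452637e-01]
 [ 1.49496131e-01 -2.61506614e-02 -9.88416435e-01]] [-0.02690572  0.53060187  1.26900594]
side [[585.06828425   0.         316.84451674]
 [  0.         585.06828425 244.99449982]
 [  0.           0.           1.        ]] [[-0.99240521 -0.12296957  0.00322176]
 [-0.08813181  0.69249348 -0.71602065]
 [ 0.08581771 -0.71086656 -0.69807167]] [0.5388645  0.1074632  1.54732534]
```

View pics/top0.png

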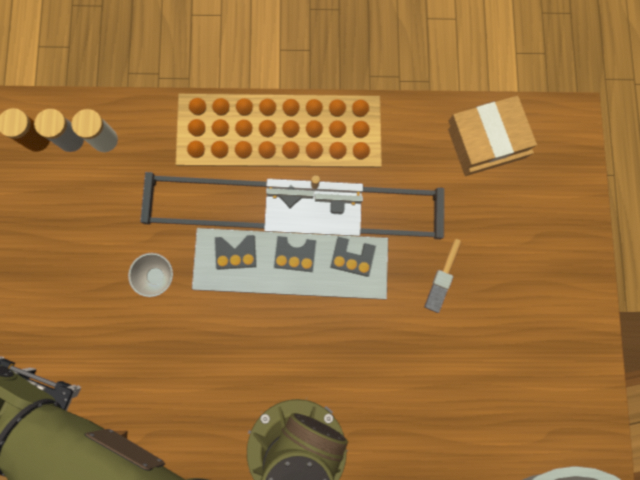

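View pics/side0.png

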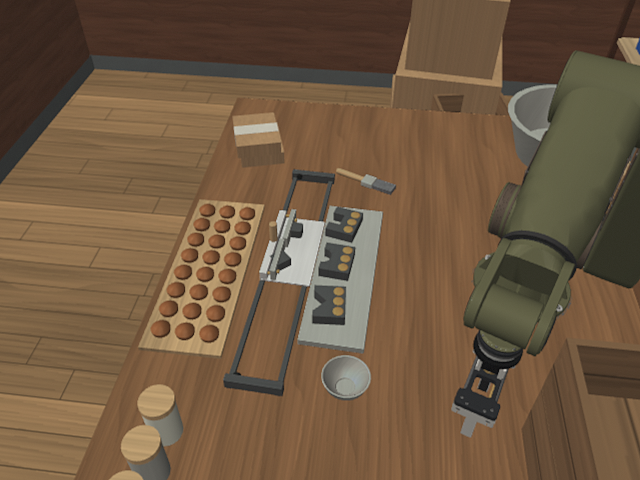

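The top view shows the vee plate at (236,253), the round one at (296,254) and the square one at (353,258). The vee key is at (290,198) and the square key at (337,205). I'll zoom in to measure.

```bash
python3 - <<'E'
import cv2
im=cv2.imread("pics/top0.png")
cv2.imwrite("pics/z1.png",cv2.resize(im[225:305,185:395],None,fx=3.8,fy=3.8,interpolation=cv2.INTER_CUBIC))
cv2.imwrite("pics/z2.png",cv2.resize(im[165:245,255:375],None,fx=6,fy=6,interpolation=cv2.INTER_CUBIC))
im=cv2.imread("pics/side0.png")
cv2.imwrite("pics/z3.png",cv2.resize(im[200:360,250:390],None,fx=3.7,fy=3.7,interpolation=cv2.INTER_CUBIC))
E
```

```text
(no output)
```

View pics/z1.png

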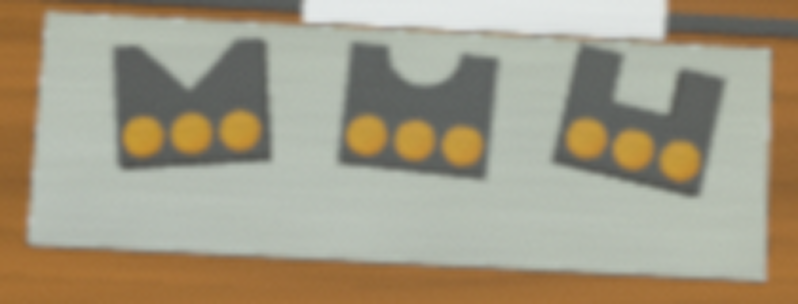

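View pics/z2.png

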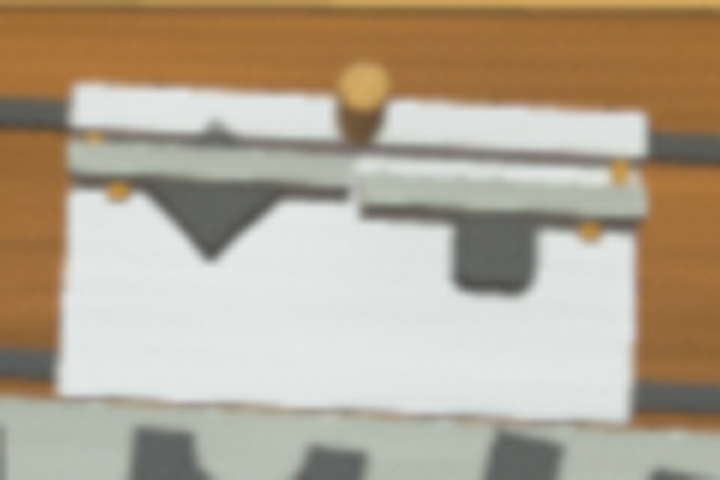

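View pics/z3.png

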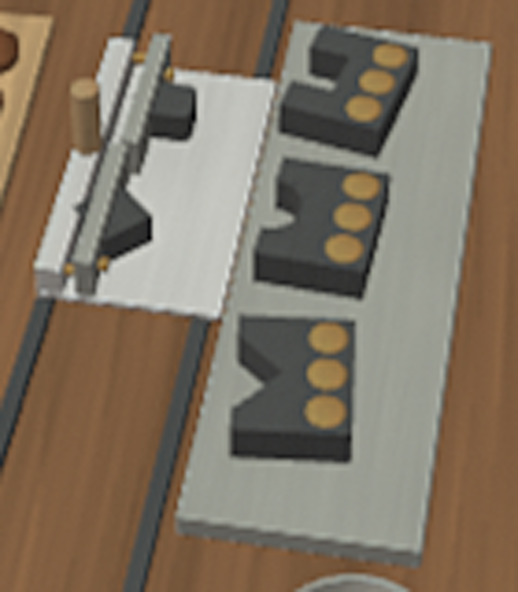

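```bash
cat > h.py <<'E'
import numpy as np
def cal(n):
    d=np.load(f"{n}cal.npz");return d["K"],d["R"],d["t"]
def w(n,u,v,z):
    K,R,t=cal(n);d=R.T@np.linalg.solve(K,[u,v,1.]);c=-R.T@t
    return c+d*(z-c[2])/d[2]
def z1(p,z):return w("top",(p[0]+.5)/3.8-.5+185,(p[1]+.5)/3.8-.5+225,z)
def z2(p,z):return w("top",(p[0]+.5)/6-.5+255,(p[1]+.5)/6-.5+165,z)
E
python3 - <<'E'
from h import *
np.set_printoptions(precision=4,suppress=True)
P=lambda n,p:print(n,p)
for n,cs in dict(vee=[(113,47),(266,39),(271,158),(121,168)],rnd=[(351,43),(498,58),(486,179),(338,163)],sq=[(581,46),(725,78),(698,196),(553,160)]).items():
    a=np.array([z1(c,.05) for c in cs])   # FL FR BR BL
    x=(a[0]+a[1]-a[2]-a[3]);y=(a[0]+a[3]-a[1]-a[2])
    print(n,a.mean(0),"yaw x",np.arctan2(x[1],x[0]),"yaw y",np.arctan2(-y[0],y[1]),np.linalg.norm(x)/2,np.linalg.norm(y)/2)
rt=np.array([z1(c,.02) for c in [(45,11),(772,48),(767,281),(27,244)]])
print("slab",rt,rt.mean(0),np.linalg.norm(rt[0]-rt[1]),np.linalg.norm(rt[0]-rt[3]),"yaw",[np.arctan2(-(l-r)[0],(l-r)[1]) for l,r in((rt[0],rt[1]),(rt[3],rt[2]))])
for n,p,z in [("vee tip",(210,262),.045),("sq FL",(455,290),.045),("sq FR",(535,293),.045),("post top",(363,83),.105),("bar Lf",(68,177),.055),("bar Lr",(350,188),.055),("barR l",(360,207),.055),("barR r",(645,217),.055),("floor FL",(57,394),.019),("floor FR",(631,420),.019),("floor BL",(73,82),.019),("floor BR",(648,112),.019)]:
    P(n,z2(p,z))
for n,p in [("bowl",(151,275)),("railLt",(148,198)),("railR",(439,213))]: P(n,w("top",*p,.02))
E
```

```text
vee [0.4919 0.1556 0.05  ] yaw x 0.07411969187274267 yaw y 0.06287727826608007 0.08064233120621916 0.10058006668872133
rnd [0.4871 0.0055 0.05  ] yaw x -0.09941061913000793 yaw y -0.10256961091573223 0.0813510251342187 0.09894773513196967
sq [ 0.4813 -0.1422  0.05  ] yaw x -0.2450683468917588 yaw y -0.2298423036425907 0.08048401785005914 0.09920359594490705
slab [[ 0.5585  0.2612  0.02  ]
 [ 0.5347 -0.2382  0.02  ]
 [ 0.3751 -0.2309  0.02  ]
 [ 0.3996  0.2682  0.02  ]] [0.467  0.0151 0.02  ] 0.49997826622691505 0.15906827389736372 yaw [np.float64(-0.047598707206680656), np.float64(-0.04898859801735547)]
vee tip [0.6057 0.0191 0.045 ]
sq FL [ 0.5939 -0.0863  0.045 ]
sq FR [ 0.5928 -0.1207  0.045 ]
post top [ 0.669  -0.0443  0.105 ]
bar Lf [0.6404 0.08   0.055 ]
bar Lr [ 0.6363 -0.0408  0.055 ]
barR l [ 0.628 -0.045  0.055]
barR r [ 0.6243 -0.1674  0.055 ]
floor FL [0.5522 0.0856 0.019 ]
floor FR [ 0.5417 -0.1647  0.019 ]
floor BL [0.692  0.0803 0.019 ]
floor BR [ 0.68   -0.1745  0.019 ]
bowl [0.4348 0.373  0.02  ]
railLt [0.6364 0.3899 0.02  ]
railR [ 0.6002 -0.3759  0.02  ]
```

>>> step_arm([
  [0,0,0,0,-9,0],
  [0,0,0,0,-8.9,0],
  [41,0,-44,0,0,0],
  [41,0,-44,0,0,0],
  [41,0,-44,0,0,0],
  [41,0,-44,0,0,0],
  [41,0,-44,0,0,0],
  [41,0,-44,0,0,0],
  [41,0,-44,0,0,0],
  [41,0,-44,0,0,0],
  [41,0,-44,0,0,0],
])

```text
time_s: 1.48
ee_pos: [0.5445, 0.0994, 0.2053]
eef_rot: [-1.571, 0.0, -0.049]
force: [0.6, 1.4, 0.0]
grip_width: 0.0939
```

```bash
cat >> h.py <<'E'
O=np.array([.512,.013]);th=-.048
def tb(p):
    d=np.array(p[:2])-O;c,s=np.cos(th),np.sin(th);return np.array([d[0]*c+d[1]*s,-d[0]*s+d[1]*c])*1e3
def show():
    from station import get_obs
    o=get_obs();print("t",round(o["time_s"],2),"bench mm",tb(o["ee_pos"]).round(1),"z",round(o["ee_pos"][2]*1e3,1),"rpy",o["eef_rot"].round(4),"F",o["force"].round(1),"w",round(o["grip_width"]*1e3,1))
E
python3 -c "from h import *;show()"
```

```text
t 1.48 bench mm [28.3 87.9] z 205.3 rpy [-1.5708e+00  3.0000e-04 -4.8500e-02] F [0.6 1.4 0. ] w 93.9
```

>>> step_arm([
  [43,0,-45,0,0,0],
  [43,0,-45,0,0,0],
  [43,0,-45,0,0,0],
  [2,40,-3,0,0,0],
  [0,50,0,0,0,0],
  [0,0,0,0,0,0],
])

```text
time_s: 2.22
ee_pos: [0.6658, -0.0429, 0.1115]
eef_rot: [-1.57, 0.008, -0.049]
force: [0.2, -0.0, -0.0]
grip_width: 0.0941
```

```bash
python3 - <<'E'
from h import *;show()
from station import camera
import cv2
for n,(a,b,c,d) in dict(top=(150,270,230,400),side=(180,300,230,350)).items():
    im=camera(n)["pixels"][a:b,c:d,::-1];cv2.imwrite(f"pics/{n}1.png",cv2.resize(im,None,fx=4,fy=4,interpolation=cv2.INTER_CUBIC))
E
```

```text
t 2.23 bench mm [156.3 -48.4] z 111.5 rpy [-1.5703  0.0076 -0.0486] F [ 0.2 -0.  -0. ] w 94.1
```

View pics/side1.png

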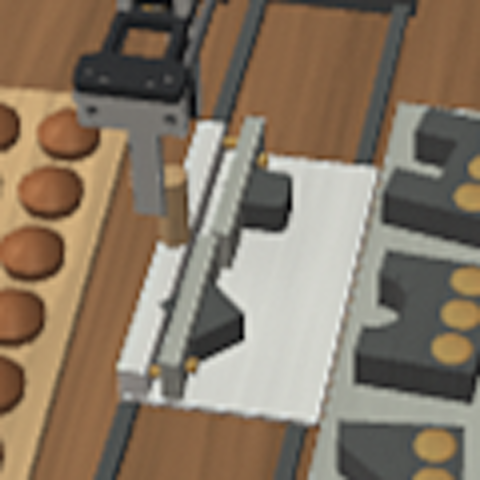

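```bash
cat >> h.py <<'E'
def pr(n,X):
    K,R,t=cal(n);c=K@(R@np.array(X)+t);return c[:2]/c[2]
E
python3 - <<'E'
from h import *
show()
for X in ([.6658,-.0429,.1115],[.6658,.01,.1115],[.6658,-.095,.1115],[.669,-.0443,.105]):
    p=pr("side",X);print((p-[230,180])*4)
E
```

```text
t 2.33 bench mm [158.7 -48.4] z 117.0 rpy [-1.5709e+00 -1.1000e-03 -4.8200e-02] F [ 0.1 -0.6  1.1] w 94.3
[172.66921215 168.66016171]
[158.32678855 222.82006655]
[186.13335863 117.81680966]
[168.78962695 174.09442087]
```

View pics/top1.png

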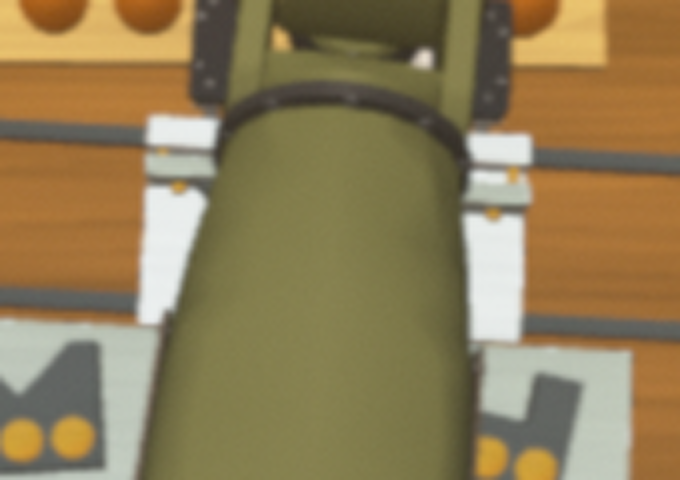

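>>> step_arm([
  [0,25,-1,0,0,0],
  [0,24,0,0,0,0],
  [0,0,0,0,0,0],
])

```text
time_s: 2.7
ee_pos: [0.6679, -0.0438, 0.0675]
eef_rot: [-1.571, -0.0, -0.048]
force: [-0.1, 0.7, -0.1]
grip_width: 0.0938
```

>>> step_arm([
  [0,0,0,0,0,0],
  [0,0,0,0,0,0],
  [0,0,0,0,0,0],
  [0,0,0,0,0,0],
  [0,0,0,0,0,0],
], gripper=-1, squeeze=15)

```text
time_s: 3.32
ee_pos: [0.6677, -0.044, 0.0665]
eef_rot: [-1.571, -0.0, -0.048]
force: [0.3, -0.7, 0.1]
grip_width: 0.0477
```

```bash
python3 -c "from h import *;show()"
```

```text
t 3.33 bench mm [158.3 -49.4] z 66.5 rpy [-1.5708 -0.     -0.0484] F [ 0.3 -0.7  0.1] w 47.7
```

>>> step_arm([
  [0,0,0,0,0,0],
  [0,0,0,0,0,0],
  [0,0,0,0,0,0],
  [0,0,-3,0,0,0],
  [0,0,-8,0,0,0],
  [0,0,-12,0,0,0],
  [0,0,-12,0,0,0],
  [0,0,-7,0,0,0],
  [0,0,-3,0,0,0],
  [0,0,0,0,0,0],
])

```text
time_s: 4.58
ee_pos: [0.6655, -0.0896, 0.0664]
eef_rot: [-1.572, -0.0, -0.049]
force: [2.4, -3.2, -1.6]
grip_width: 0.0217
```

```bash
python3 -c "from h import *;show()"
```

```text
t 4.58 bench mm [158.2 -95.1] z 66.4 rpy [-1.5716 -0.     -0.0487] F [ 2.4 -3.2 -1.6] w 21.7
```

>>> step_arm([
  [0,0,0,0,0,0],
  [0,0,0,0,0,0],
  [0,0,0,0,0,0],
  [0,-25,0,0,0,0],
  [0,-30,0,0,0,0],
  [-35,-15,-9,0,0,0],
  [-51,0,-11,0,0,0],
  [-52,0,-10,0,0,0],
  [-52,0,-10,0,0,0],
  [-52,0,-10,0,0,0],
  [0,0,0,0,5.45,0],
  [0,0,0,0,5.45,0],
], gripper=0.28)

```text
time_s: 6.08
ee_pos: [0.4211, -0.1273, 0.137]
eef_rot: [-1.571, -0.001, -0.242]
force: [1.0, 0.0, -0.8]
grip_width: 0.0603
```

```bash
python3 - <<'E'
from h import *;show()
from station import camera
import cv2
for n,(a,b,c,d) in dict(top=(150,310,230,420),side=(180,300,230,400)).items():
    im=camera(n)["pixels"][a:b,c:d,::-1];cv2.imwrite(f"pics/{n}2.png",cv2.resize(im,None,fx=4,fy=4,interpolation=cv2.INTER_CUBIC)[:600,:800])
show()
E
```

```text
t 6.08 bench mm [ -84.  -144.5] z 137.0 rpy [-1.571e+00 -1.100e-03 -2.422e-01] F [ 1.   0.  -0.8] w 60.3
t 6.17 bench mm [ -83.8 -144.4] z 136.7 rpy [-1.5709e+00 -6.0000e-04 -2.3990e-01] F [ 0.4 -0.2 -0.1] w 59.9
```

View pics/side2.png

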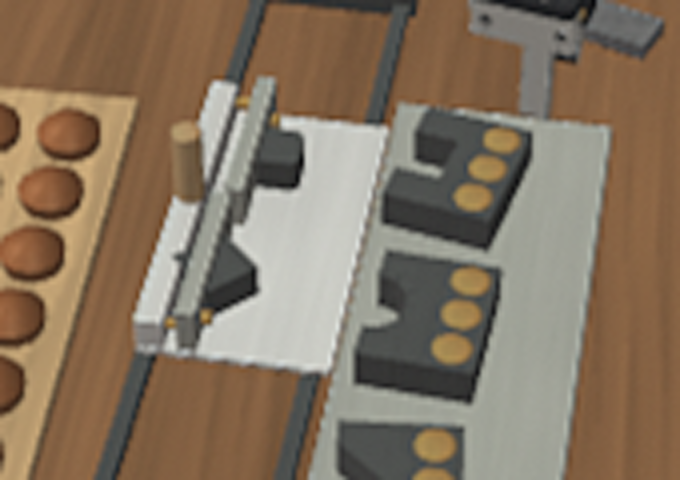

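View pics/top2.png

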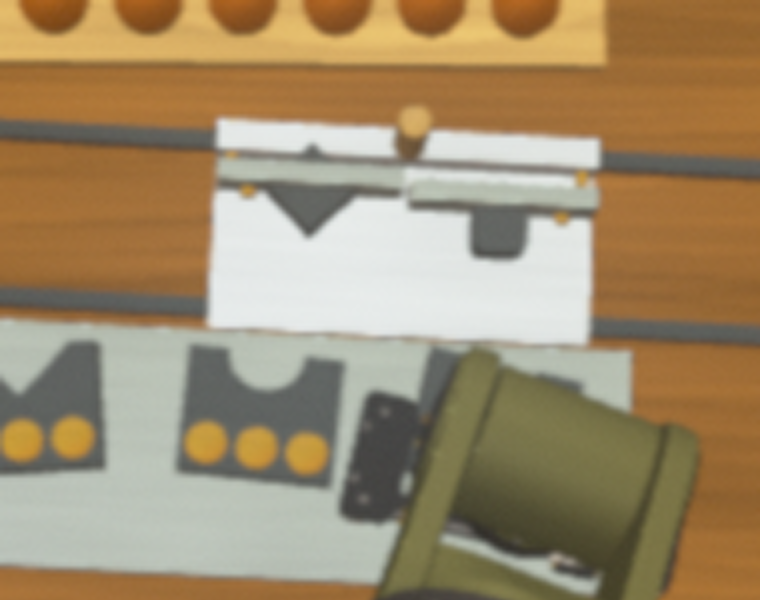

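>>> step_arm([
  [0,55,0,0,0,0],
  [0,53,0,0,0,0],
  [0,0,0,0,0,0],
  [5,0,0,0,0,0],
  [3,0,0,0,0,0],
  [2,0,0,0,0,0],
  [2,0,0,0,0,0],
  [2,0,0,0,0,0],
  [2,0,0,0,0,0],
])

```text
time_s: 7.3
ee_pos: [0.4362, -0.1307, 0.0284]
eef_rot: [-1.571, 0.002, -0.239]
force: [-7.0, 2.5, 6.0]
grip_width: 0.0599
```

```bash
python3 -c "from h import *;show()"
```

```text
t 7.3 bench mm [ -68.8 -147.2] z 28.4 rpy [-1.5706  0.0022 -0.2385] F [-7.   2.5  6. ] w 59.9
```

>>> step_arm([
  [4,0,-0.5,0,-1.1,0],
  [4,0,-0.5,0,-1.1,0],
  [4,0,-0.5,0,-1.1,0],
  [4,0,-0.5,0,-1.1,0],
  [4,0,-0.5,0,-1.1,0],
  [4,0,-0.5,0,-1.1,0],
  [4,0,-0.5,0,-1.1,0],
  [4,0,-0.5,0,-1.1,0],
  [4,0,-0.5,0,-1.1,0],
  [4,0,-0.5,0,-1,0],
])

```text
time_s: 8.55
ee_pos: [0.4751, -0.1419, 0.0284]
eef_rot: [-1.571, 0.002, -0.048]
force: [-6.4, -0.2, 3.9]
grip_width: 0.06
```

```bash
python3 - <<'E'
from h import *;show()
from station import camera
import cv2
for n,(a,b,c,d) in dict(top=(150,310,230,420),side=(180,300,230,400)).items():
    im=camera(n)["pixels"][a:b,c:d,::-1];cv2.imwrite(f"pics/{n}3.png",cv2.resize(im,None,fx=4,fy=4,interpolation=cv2.INTER_CUBIC)[:600,:800])
show()
E
```

```text
t 8.55 bench mm [ -29.5 -156.5] z 28.4 rpy [-1.5705  0.002  -0.0478] F [-6.4 -0.2  3.9] w 60.0
t 8.65 bench mm [ -29.  -156.5] z 28.4 rpy [-1.5707e+00  9.0000e-04 -4.8000e-02] F [-2.3 -1.2  1.9] w 60.4
```

View pics/side3.png

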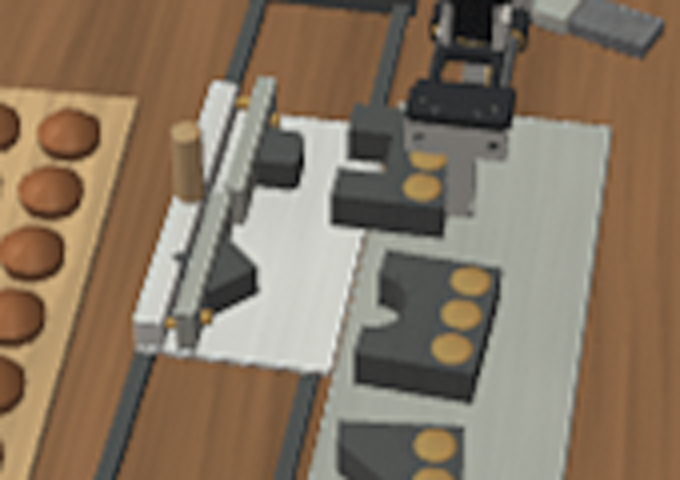

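View pics/top3.png

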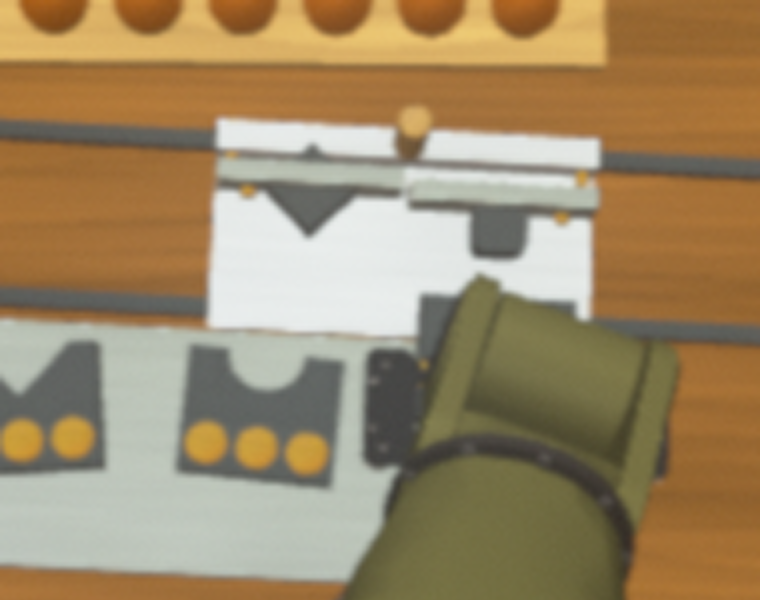

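```bash
python3 - <<'E'
from h import *
q=lambda p,z:tb(w("top",(p[0]+.5)/4-.5+230,(p[1]+.5)/4-.5+150,z))
a,b=q((419,295),.05),q((576,303),.05);print(a,b,(a+b)/2)
a,b=q((471,255),.045),q((526,257),.045);print(a,b,(a+b)/2)
print(q((408,207),.055),q((600,211),.055))
E
```

```text
[  58.83815051 -106.16181016] [  58.91513655 -207.19304314] [  58.87664353 -156.67742665]
[  87.73463378 -139.08162178] [  88.30427405 -174.7093826 ] [  88.01945392 -156.89550219]
[114.93970067 -96.45238371] [ 118.94265394 -220.24569817]
```

>>> step_arm([
  [4,0,0,0,0,0],
  [5,0,0,0,0,0],
  [5,0,0,0,0,0],
  [5,0,0,0,0,0],
  [5,0,0,0,0,0],
  [4,0,0,0,0,0],
  [3,0,0,0,0,0],
  [3,0,0,0,0,0],
  [3,0,0,0,0,0],
])

```text
time_s: 9.78
ee_pos: [0.5124, -0.1436, 0.0283]
eef_rot: [-1.571, 0.001, -0.049]
force: [-3.3, -0.2, 1.3]
grip_width: 0.0604
```

>>> step_arm([
  [3,0,0,0,0,0],
  [3,0,0,0,0,0],
  [3,0,0,0,0,0],
  [3,0,0,0,0,0],
])

```text
time_s: 10.28
ee_pos: [0.5248, -0.1443, 0.0284]
eef_rot: [-1.571, 0.0, -0.048]
force: [-2.4, 0.5, -2.2]
grip_width: 0.06
```

```bash
python3 -c "from h import *;show()"
```

```text
t 10.28 bench mm [  20.3 -156.5] z 28.4 rpy [-1.5708e+00  1.0000e-04 -4.8400e-02] F [-2.4  0.5 -2.2] w 60.0
```

>>> step_arm([
  [2,0,0,0,0,0],
  [1.5,0,0,0,0,0],
  [1.5,0,0,0,0,0],
])

```text
time_s: 10.65
ee_pos: [0.5297, -0.1446, 0.0285]
eef_rot: [-1.571, 0.0, -0.048]
force: [-1.8, 0.6, -2.5]
grip_width: 0.0599
```

>>> step_arm([
  [1,0,0,0,0,0],
  [1,0,0,0,0,0],
])

```text
time_s: 10.9
ee_pos: [0.5316, -0.1447, 0.0285]
eef_rot: [-1.571, 0.0, -0.048]
force: [-3.8, 0.2, -0.8]
grip_width: 0.06
```

>>> step_arm([
  [1,0,0,0,0,0],
  [1,0,0,0,0,0],
])

```text
time_s: 11.15
ee_pos: [0.5336, -0.1448, 0.0285]
eef_rot: [-1.571, 0.0, -0.048]
force: [-5.0, 0.5, 0.6]
grip_width: 0.0599
```

```bash
python3 -c "from h import *;show()"
```

```text
t 11.15 bench mm [  29.1 -156.5] z 28.5 rpy [-1.5708e+00  2.0000e-04 -4.8400e-02] F [-5.   0.5  0.6] w 59.9
```

Plate front should be at about 117, so contact is close. I'll use 1 mm rows, one per call.

>>> step_arm([
  [1,0,0,0,0,0],
])

```text
time_s: 11.28
ee_pos: [0.5346, -0.1448, 0.0285]
eef_rot: [-1.571, 0.0, -0.048]
force: [-5.3, 0.8, 0.7]
grip_width: 0.0601
```

>>> step_arm([
  [1,0,0,0,0,0],
])

```text
time_s: 11.4
ee_pos: [0.5352, -0.1448, 0.0285]
eef_rot: [-1.571, 0.001, -0.048]
force: [-12.4, 0.5, 7.4]
grip_width: 0.0604
```

```bash
python3 - <<'E'
from h import *;show()
from station import camera
import cv2
for n,(a,b,c,d) in dict(side=(190,270,270,370),top=(180,260,270,390)).items():
    im=camera(n)["pixels"][a:b,c:d,::-1];cv2.imwrite(f"pics/{n}4.png",cv2.resize(im,None,fx=6.5,fy=6.5,interpolation=cv2.INTER_CUBIC))
show()
E
```

```text
t 11.4 bench mm [  30.7 -156.5] z 28.5 rpy [-1.5707e+00  1.2000e-03 -4.8300e-02] F [-12.4   0.5   7.4] w 60.4
t 11.5 bench mm [  30.7 -156.5] z 28.5 rpy [-1.5707e+00  1.3000e-03 -4.8300e-02] F [-9.5  1.   3.9] w 60.5
```

View pics/side4.png

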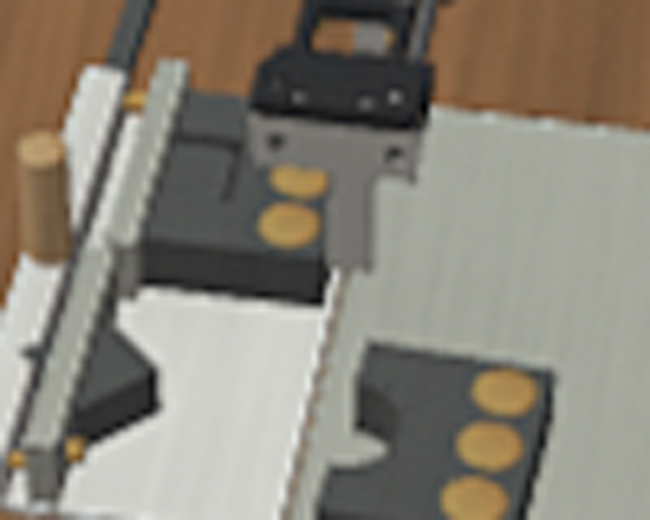

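>>> step_arm([
  [1,0,0,0,0,0],
])

```text
time_s: 11.62
ee_pos: [0.5352, -0.1448, 0.0285]
eef_rot: [-1.571, 0.004, -0.048]
force: [-20.5, 1.2, 13.9]
grip_width: 0.0601
```

>>> step_arm([
  [0.5,0,0,0,0,0],
  [0,0,0,0,0,0],
])

```text
time_s: 11.88
ee_pos: [0.5352, -0.1448, 0.0285]
eef_rot: [-1.57, 0.005, -0.048]
force: [-21.3, 1.4, 12.9]
grip_width: 0.06
```

```bash
python3 -c "from h import *;show()"
```

```text
t 11.88 bench mm [  30.7 -156.5] z 28.5 rpy [-1.5704  0.0049 -0.0482] F [-21.3   1.4  12.9] w 60.0
```

>>> step_arm([
  [-2,0,0,0,0,0],
  [-4,0,0,0,0,0],
  [-8,0,0,0,0,0],
  [0,-30,0,0,0,0],
  [0,-40,0,0,0,0],
  [0,-25,20,0,0,0],
], gripper=0.28)

```text
time_s: 12.62
ee_pos: [0.5243, -0.1249, 0.1254]
eef_rot: [-1.571, -0.002, -0.05]
force: [0.3, 0.8, 0.6]
grip_width: 0.0603
```

>>> step_arm([
  [45,0,14,0,0,0],
  [50,0,14,0,0,0],
  [45,0,14,0,0,0],
  [0,0,0,0,0,0],
], gripper=0.28)

```text
time_s: 13.12
ee_pos: [0.6672, -0.088, 0.1221]
eef_rot: [-1.571, 0.0, -0.047]
force: [-0.7, 0.6, -0.1]
grip_width: 0.0601
```

```bash
python3 - <<'E'
from h import *;show()
from station import camera
import cv2
for n,(a,b,c,d) in dict(side=(190,270,270,370),top=(180,260,270,390)).items():
    im=camera(n)["pixels"][a:b,c:d,::-1];cv2.imwrite(f"pics/{n}5.png",cv2.resize(im,None,fx=6.5,fy=6.5,interpolation=cv2.INTER_CUBIC))
show()
E
```

```text
t 13.12 bench mm [159.9 -93.5] z 122.1 rpy [-1.5705e+00  5.0000e-04 -4.6900e-02] F [-0.7  0.6 -0.1] w 60.1
t 13.22 bench mm [158.1 -94.6] z 122.9 rpy [-1.5707e+00  8.0000e-04 -4.8100e-02] F [-0.8 -0.1  0.2] w 59.9
```

View pics/side5.png

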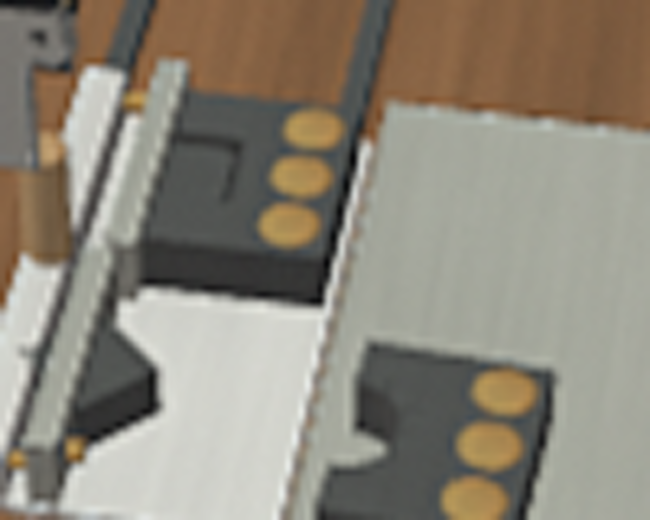

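View pics/top5.png

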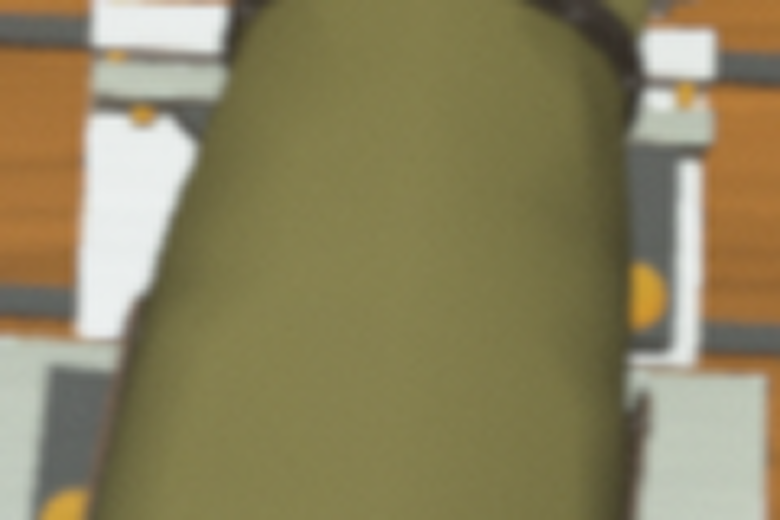

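>>> step_arm([
  [0,28,0,0,0,0],
  [0,28,0,0,0,0],
  [0,0,0,0,0,0],
])

```text
time_s: 13.6
ee_pos: [0.6642, -0.0894, 0.0661]
eef_rot: [-1.57, 0.003, -0.049]
force: [0.5, 0.4, 0.3]
grip_width: 0.0603
```

>>> step_arm([
  [0,0,0,0,0,0],
  [0,0,0,0,0,0],
  [0,0,0,0,0,0],
  [0,0,0,0,0,0],
  [0,0,0,0,0,0],
  [0,0,0,0,0,0],
], gripper=-1, squeeze=15)

```text
time_s: 14.35
ee_pos: [0.666, -0.0891, 0.0677]
eef_rot: [-1.571, -0.0, -0.048]
force: [-0.8, -0.1, 4.2]
grip_width: 0.0222
```

```bash
python3 -c "from h import *;show()"
```

```text
t 14.35 bench mm [158.8 -94.6] z 67.7 rpy [-1.5709e+00 -3.0000e-04 -4.8400e-02] F [-0.8 -0.1  4.2] w 22.2
```

Now I'll move the sled left by 174 mm.

>>> step_arm([
  [0,0,2,0,0,0],
  [0,0,4,0,0,0],
  [0,0,7,0,0,0],
  [0,0,10,0,0,0],
  [0,0,13,0,0,0],
  [0,0,14,0,0,0],
  [0,0,14,0,0,0],
  [0,0,14,0,0,0],
  [0,0,14,0,0,0],
  [0,0,14,0,0,0],
  [0,0,14,0,0,0],
  [0,0,14,0,0,0],
])

```text
time_s: 15.85
ee_pos: [0.6724, 0.0454, 0.0677]
eef_rot: [-1.571, -0.0, -0.048]
force: [-1.0, -3.1, 4.9]
grip_width: 0.0217
```

>>> step_arm([
  [0,0,13,0,0,0],
  [0,0,10,0,0,0],
  [0,0,8,0,0,0],
  [0,0,5,0,0,0],
  [0,0,3,0,0,0],
  [0,0,1,0,0,0],
  [0,0,0,0,0,0],
])

```text
time_s: 16.73
ee_pos: [0.6743, 0.0853, 0.0677]
eef_rot: [-1.571, -0.0, -0.048]
force: [-1.7, -0.5, 5.8]
grip_width: 0.0215
```

```bash
python3 -c "from h import *;show()"
```

```text
t 16.73 bench mm [158.7  80. ] z 67.7 rpy [-1.5705e+00 -2.0000e-04 -4.8000e-02] F [-1.7 -0.5  5.8] w 21.5
```

>>> step_arm([
  [0,0,0,0,0,0],
  [0,0,0,0,0,0],
  [0,0,0,0,0,0],
  [0,-25,0,0,0,0],
  [0,-30,0,0,0,0],
  [-37,-15,10,0,0,0],
  [-52,0,11,0,0,0],
  [-53,0,11,0,0,0],
  [-53,0,11,0,0,0],
  [-52,0,11,0,0,0],
  [0,0,0,0,-6.65,0],
  [0,0,0,0,0,0],
], gripper=0.28)

```text
time_s: 18.23
ee_pos: [0.4302, 0.1508, 0.1378]
eef_rot: [-1.571, -0.001, 0.068]
force: [-0.4, 0.2, -0.6]
grip_width: 0.0608
```

```bash
python3 - <<'E'
from h import *;show()
from station import camera
import cv2
for n,(a,b,c,d) in dict(side=(180,330,220,400),top=(170,310,190,390)).items():
    im=camera(n)["pixels"][a:b,c:d,::-1];cv2.imwrite(f"pics/{n}6.png",cv2.resize(im,None,fx=4,fy=4,interpolation=cv2.INTER_CUBIC))
show()
E
```

```text
t 18.23 bench mm [-88.3 133.7] z 137.8 rpy [-1.5706e+00 -8.0000e-04  6.7600e-02] F [-0.4  0.2 -0.6] w 60.8
t 18.32 bench mm [-87.9 133.5] z 137.5 rpy [-1.5707e+00 -2.0000e-04  6.4800e-02] F [ 0.4  0.3 -0.3] w 60.3
```

View pics/side6.png

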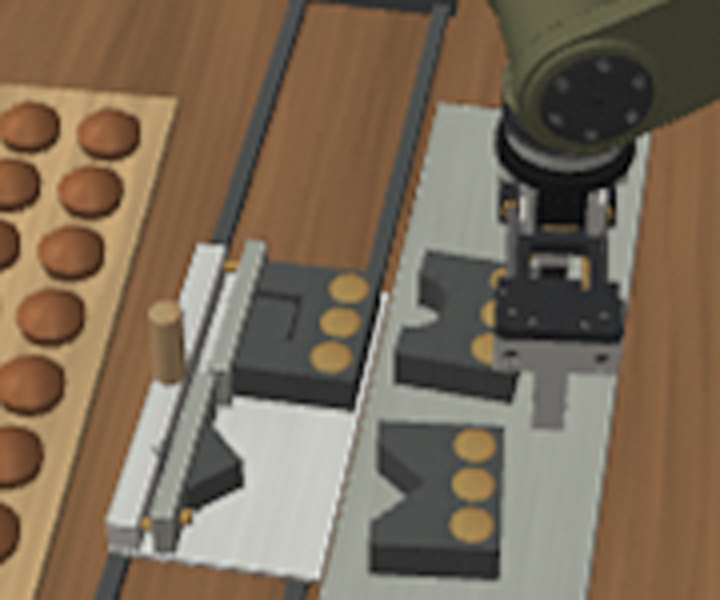

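View pics/top6.png

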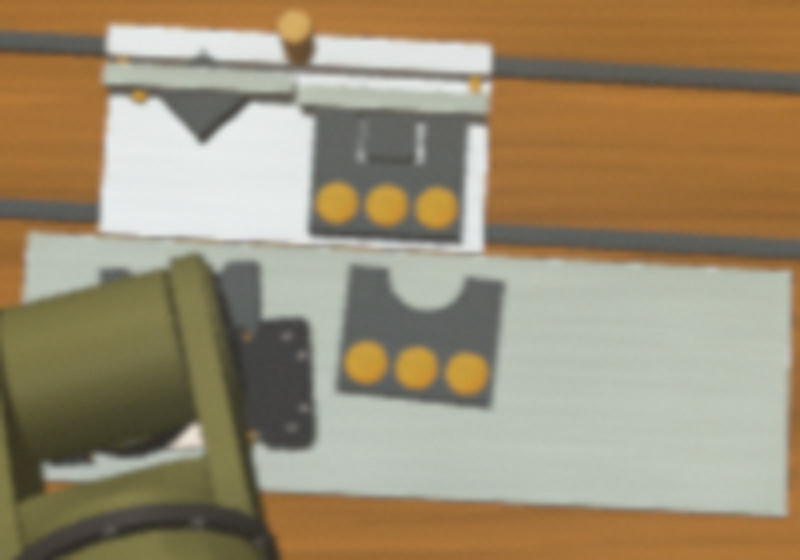

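>>> step_arm([
  [0,55,0.5,0,0,0],
  [0,54,0,0,0,0],
  [0,0,0,0,0,0],
  [5,0,0,0,0,0],
  [3,0,0,0,0,0],
  [2,0,0,0,0,0],
  [2,0,0,0,0,0],
  [2,0,0,0,0,0],
  [2,0,0,0,0,0],
])

```text
time_s: 19.45
ee_pos: [0.4453, 0.1521, 0.0284]
eef_rot: [-1.571, 0.002, 0.068]
force: [-8.2, -1.1, 7.9]
grip_width: 0.0604
```

```bash
python3 -c "from h import *;show()"
```

```text
t 19.45 bench mm [-73.3 135.7] z 28.4 rpy [-1.571   0.0024  0.0677] F [-8.2 -1.1  7.9] w 60.4
```

>>> step_arm([
  [4,0,0.4,0,0.7,0],
  [4,0,0.4,0,0.7,0],
  [4,0,0.4,0,0.7,0],
  [4,0,0.4,0,0.7,0],
  [4,0,0.4,0,0.7,0],
  [4,0,0.3,0,0.7,0],
  [4,0,0.3,0,0.6,0],
  [4,0,0.3,0,0.6,0],
  [4,0,0.3,0,0.6,0],
  [4,0,0.3,0,0.6,0],
])

```text
time_s: 20.7
ee_pos: [0.4853, 0.1563, 0.0284]
eef_rot: [-1.571, 0.002, -0.048]
force: [-7.6, -0.2, 5.0]
grip_width: 0.0601
```

```bash
python3 - <<'E'
from h import *;show()
from station import camera
import cv2
for n,(a,b,c,d) in dict(side=(180,330,220,400),top=(170,310,190,390)).items():
    im=camera(n)["pixels"][a:b,c:d,::-1];cv2.imwrite(f"pics/{n}7.png",cv2.resize(im,None,fx=4,fy=4,interpolation=cv2.INTER_CUBIC))
show()
E
```

```text
t 20.7 bench mm [-33.5 141.9] z 28.4 rpy [-1.5711  0.0022 -0.0477] F [-7.6 -0.2  5. ] w 60.1
t 20.8 bench mm [-33.  141.9] z 28.4 rpy [-1.5709e+00  1.0000e-03 -4.7800e-02] F [-3.5  0.9  2.4] w 60.1
```

View pics/side7.png

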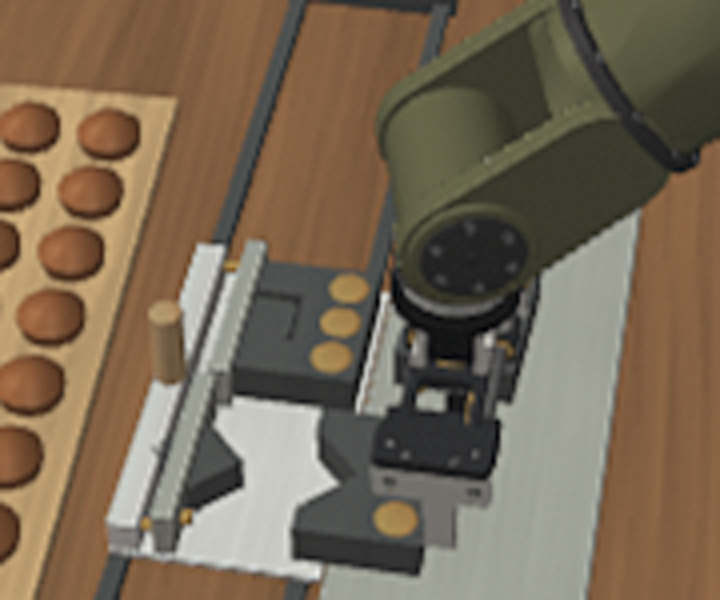

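View pics/top7.png

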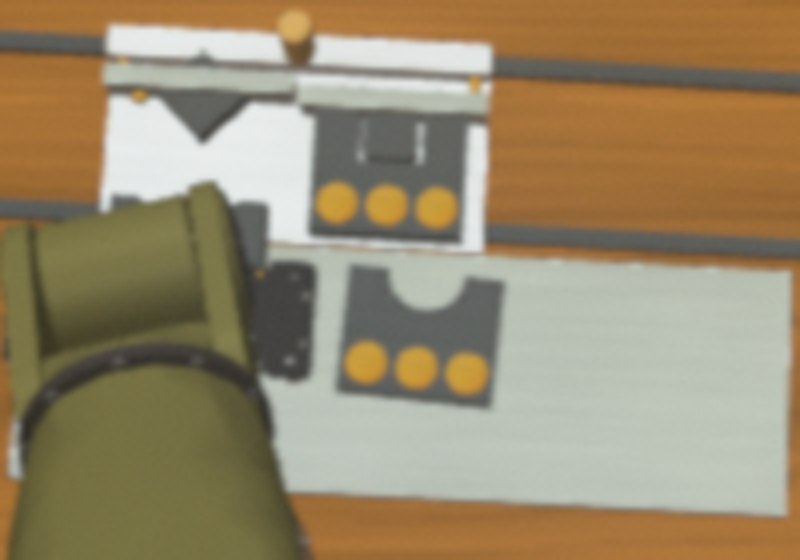

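```bash
python3 - <<'E'
from h import *
q=lambda p,z:tb(w("top",(p[0]+.5)/4-.5+190,(p[1]+.5)/4-.5+170,z))
a,b=q((110,195),.05),q((268,203),.05);print(a,b,(a+b)/2)
print(q((203,142),.045),q((200,94),.055),q((102,88),.055),q((295,97),.055))
E
```

```text
[ 56.08571718 193.69463544] [56.1917991  92.93875048] [ 56.13875814 143.31669296]
[ 94.74690466 137.53562743] [123.89268265 140.3893865 ] [124.44307885 203.13373454] [125.20622106  79.57610291]
```

>>> step_arm([
  [4,0,0,0,0,0],
  [5,0,0,0,0,0],
  [5,0,0,0,0,0],
  [6,0,0,0,0,0],
  [6,0,0,0,0,0],
  [6,0,0,0,0,0],
  [6,0,0,0,0,0],
  [5,0,0,0,0,0],
  [5,0,0,0,0,0],
  [4,0,0,0,0,0],
  [3,0,0,0,0,0],
  [2,0,0,0,0,0],
])

```text
time_s: 22.3
ee_pos: [0.5431, 0.1535, 0.0284]
eef_rot: [-1.571, 0.0, -0.048]
force: [-2.5, 0.4, -1.6]
grip_width: 0.0602
```

>>> step_arm([
  [2,0,0,0,0,0],
  [2,0,0,0,0,0],
])

```text
time_s: 22.55
ee_pos: [0.5471, 0.1533, 0.0284]
eef_rot: [-1.571, -0.0, -0.047]
force: [-3.0, -0.1, -1.7]
grip_width: 0.0597
```

```bash
python3 -c "from h import *;show()"
```

```text
t 22.55 bench mm [ 28.3 141.8] z 28.4 rpy [-1.5708 -0.     -0.0475] F [-3.  -0.1 -1.7] w 59.7
```

>>> step_arm([
  [1.5,0,0,0,0,0],
  [1.5,0,0,0,0,0],
])

```text
time_s: 22.8
ee_pos: [0.5501, 0.1532, 0.0285]
eef_rot: [-1.571, -0.0, -0.047]
force: [-2.4, 0.6, -2.1]
grip_width: 0.0604
```

>>> step_arm([
  [1,0,0,0,0,0],
  [1,0,0,0,0,0],
])

```text
time_s: 23.05
ee_pos: [0.552, 0.1531, 0.0284]
eef_rot: [-1.571, 0.0, -0.047]
force: [-4.4, 0.6, -1.4]
grip_width: 0.0601
```

>>> step_arm([
  [1,0,0,0,0,0],
])

```text
time_s: 23.18
ee_pos: [0.553, 0.153, 0.0284]
eef_rot: [-1.571, 0.0, -0.047]
force: [-4.5, 0.4, -1.3]
grip_width: 0.0598
```

>>> step_arm([
  [1,0,0,0,0,0],
])

```text
time_s: 23.3
ee_pos: [0.554, 0.153, 0.0284]
eef_rot: [-1.571, 0.0, -0.047]
force: [-3.5, 0.5, -1.3]
grip_width: 0.0599
```

```bash
python3 -c "from h import *;show()"
```

```text
t 23.3 bench mm [ 35.2 141.9] z 28.4 rpy [-1.5708e+00  2.0000e-04 -4.7500e-02] F [-3.5  0.5 -1.3] w 59.9
```

>>> step_arm([
  [1,0,0,0,0,0],
])

```text
time_s: 23.42
ee_pos: [0.555, 0.153, 0.0285]
eef_rot: [-1.571, 0.0, -0.047]
force: [-3.6, 0.2, 0.3]
grip_width: 0.0601
```

>>> step_arm([
  [1,0,0,0,0,0],
])

```text
time_s: 23.55
ee_pos: [0.556, 0.1529, 0.0285]
eef_rot: [-1.571, 0.0, -0.048]
force: [-4.2, -0.3, -0.2]
grip_width: 0.0599
```

```bash
python3 -c "from h import *;show()"
```

```text
t 23.55 bench mm [ 37.2 141.9] z 28.5 rpy [-1.5708e+00  2.0000e-04 -4.7500e-02] F [-4.2 -0.3 -0.2] w 59.9
```

>>> step_arm([
  [1,0,0,0,0,0],
])

```text
time_s: 23.68
ee_pos: [0.5561, 0.1529, 0.0284]
eef_rot: [-1.571, 0.002, -0.047]
force: [-16.7, -0.0, 8.5]
grip_width: 0.0603
```

>>> step_arm([
  [1,0,0,0,0,0],
])

```text
time_s: 23.8
ee_pos: [0.5562, 0.1529, 0.0284]
eef_rot: [-1.571, 0.005, -0.047]
force: [-25.0, -0.1, 14.9]
grip_width: 0.0604
```

```bash
python3 - <<'E'
from h import *;show()
from station import camera
import cv2
for n,(a,b,c,d) in dict(side=(230,330,240,350)).items():
    im=camera(n)["pixels"][a:b,c:d,::-1];cv2.imwrite(f"pics/{n}8.png",cv2.resize(im,None,fx=6,fy=6,interpolation=cv2.INTER_CUBIC))
E
```

```text
t 23.8 bench mm [ 37.4 141.9] z 28.4 rpy [-1.5714  0.0049 -0.0474] F [-25.   -0.1  14.9] w 60.4
```

View pics/side8.png

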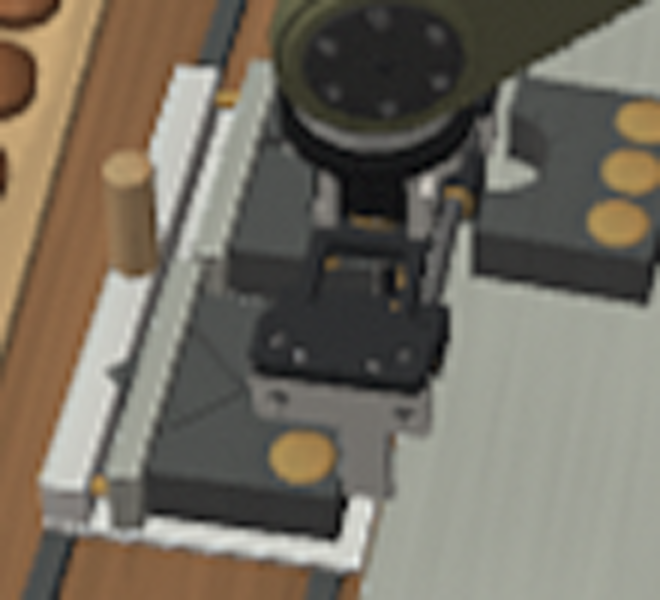

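>>> step_arm([
  [-2,0,0,0,0,0],
  [-4,0,0,0,0,0],
  [-8,0,0,0,0,0],
  [0,-30,0,0,0,0],
  [0,-40,0,0,0,0],
  [0,-25,-20,0,0,0],
  [45,0,-14,0,0,0],
  [50,0,-14,0,0,0],
  [40,0,-14,0,0,0],
  [0,0,0,0,0,0],
  [0,0,0,0,0,0],
], gripper=0.28)

```text
time_s: 25.22
ee_pos: [0.6752, 0.0855, 0.1232]
eef_rot: [-1.571, 0.0, -0.047]
force: [0.1, -0.6, -1.1]
grip_width: 0.0603
```

```bash
python3 - <<'E'
from h import *;show()
from station import camera
import cv2
for n,(a,b,c,d) in dict(side=(220,330,240,370)).items():
    im=camera(n)["pixels"][a:b,c:d,::-1];cv2.imwrite(f"pics/{n}9.png",cv2.resize(im,None,fx=5.4,fy=5.4,interpolation=cv2.INTER_CUBIC))
show()
E
```

```text
t 25.23 bench mm [159.6  80.2] z 123.2 rpy [-1.5708e+00  5.0000e-04 -4.7400e-02] F [ 0.1 -0.6 -1.1] w 60.3
t 25.27 bench mm [159.5  80.4] z 123.6 rpy [-1.5708e+00  1.0000e-04 -4.7000e-02] F [-0.1 -0.  -1.1] w 59.9
```

View pics/side9.png

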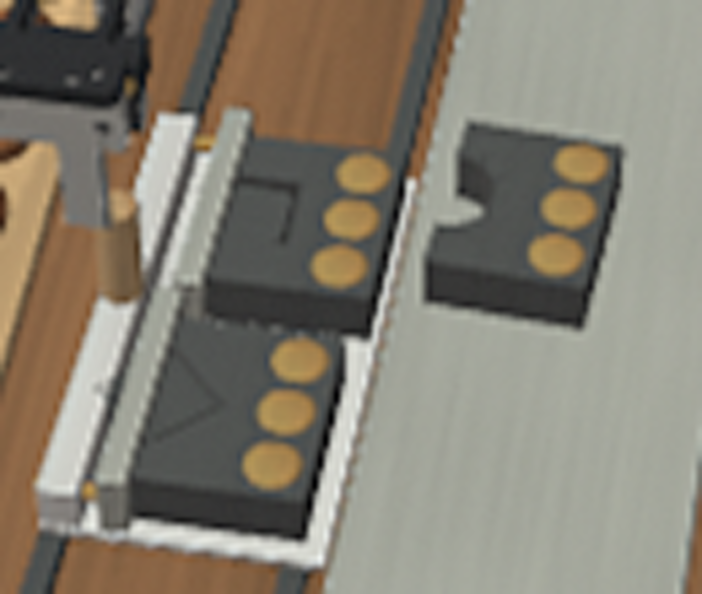

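>>> step_arm([
  [0,28,0,0,0,0],
  [0,28,0,0,0,0],
  [0,0,0,0,0,0],
])

```text
time_s: 25.65
ee_pos: [0.6743, 0.0857, 0.0661]
eef_rot: [-1.571, 0.003, -0.047]
force: [-0.4, -0.4, 0.1]
grip_width: 0.06
```

>>> step_arm([
  [0,0,0,0,0,0],
  [0,0,0,0,0,0],
  [0,0,0,0,0,0],
  [0,0,0,0,0,0],
  [0,0,0,0,0,0],
  [0,0,0,0,0,0],
], gripper=-1, squeeze=15)

```text
time_s: 26.4
ee_pos: [0.676, 0.0851, 0.0677]
eef_rot: [-1.571, -0.0, -0.048]
force: [-1.5, 0.1, 2.9]
grip_width: 0.0216
```

```bash
python3 -c "from h import *;show()"
```

```text
t 26.4 bench mm [160.4  79.9] z 67.7 rpy [-1.5708e+00 -3.0000e-04 -4.7500e-02] F [-1.5  0.1  2.9] w 21.6
```

>>> step_arm([
  [0,0,2,0,0,0],
  [0,0,4,0,0,0],
  [0,0,7,0,0,0],
  [0,0,10,0,0,0],
  [0,0,13,0,0,0],
  [0,0,14,0,0,0],
  [0,0,14,0,0,0],
  [0,0,14,0,0,0],
  [0,0,14,0,0,0],
  [0,0,14,0,0,0],
  [0,0,12,0,0,0],
  [0,0,9,0,0,0],
])

```text
time_s: 27.9
ee_pos: [0.6821, 0.2127, 0.0677]
eef_rot: [-1.571, -0.001, -0.047]
force: [-0.9, -3.0, 5.9]
grip_width: 0.022
```

>>> step_arm([
  [0,0,6,0,0,0],
  [0,0,4,0,0,0],
  [0,0,2,0,0,0],
])

```text
time_s: 28.28
ee_pos: [0.6826, 0.2244, 0.0677]
eef_rot: [-1.571, -0.0, -0.047]
force: [-1.3, -3.3, 5.7]
grip_width: 0.0216
```

```bash
python3 -c "from h import *;show()"
```

```text
t 28.27 bench mm [160.3 219.3] z 67.7 rpy [-1.5707e+00 -5.0000e-04 -4.7300e-02] F [-1.3 -3.3  5.7] w 21.6
```

>>> step_arm([
  [0,0,2,0,0,0],
  [0,0,2,0,0,0],
  [0,0,2,0,0,0],
  [0,0,1,0,0,0],
])

```text
time_s: 28.78
ee_pos: [0.6829, 0.2312, 0.0677]
eef_rot: [-1.571, -0.0, -0.047]
force: [-0.6, -2.5, 5.7]
grip_width: 0.0214
```

>>> step_arm([
  [0,0,1,0,0,0],
  [0,0,1,0,0,0],
])

```text
time_s: 29.02
ee_pos: [0.6831, 0.2332, 0.0678]
eef_rot: [-1.571, -0.0, -0.047]
force: [-1.0, -2.8, 6.4]
grip_width: 0.0217
```

>>> step_arm([
  [0,0,1,0,0,0],
  [0,0,1,0,0,0],
])

```text
time_s: 29.28
ee_pos: [0.6831, 0.2352, 0.0677]
eef_rot: [-1.571, -0.0, -0.047]
force: [-2.0, -3.3, 5.3]
grip_width: 0.0216
```

```bash
python3 -c "from h import *;show()"
```

```text
t 29.27 bench mm [160.3 230.1] z 67.7 rpy [-1.5708e+00 -3.0000e-04 -4.7500e-02] F [-2.  -3.3  5.3] w 21.6
```

>>> step_arm([
  [0,0,1,0,0,0],
  [0,0,1,0,0,0],
])

```text
time_s: 29.52
ee_pos: [0.6832, 0.2361, 0.0677]
eef_rot: [-1.572, 0.0, -0.048]
force: [-4.3, -11.4, 7.1]
grip_width: 0.0217
```

>>> step_arm([
  [0,0,1,0,0,0],
])

```text
time_s: 29.65
ee_pos: [0.6832, 0.2362, 0.0677]
eef_rot: [-1.574, 0.001, -0.048]
force: [-6.3, -17.5, 8.9]
grip_width: 0.0219
```

>>> step_arm([
  [0,0,1,0,0,0],
])

```text
time_s: 29.78
ee_pos: [0.6832, 0.2362, 0.0676]
eef_rot: [-1.575, 0.001, -0.049]
force: [-6.4, -22.4, 10.2]
grip_width: 0.0216
```

```bash
python3 -c "from h import *;show()"
```

```text
t 29.77 bench mm [160.3 231.2] z 67.6 rpy [-1.5752e+00  1.3000e-03 -4.8900e-02] F [ -6.4 -22.4  10.2] w 21.6
```

>>> step_arm([
  [0,0,-1.5,0,0,0],
  [0,0,-1,0,0,0],
])

```text
time_s: 30.02
ee_pos: [0.6832, 0.2361, 0.0677]
eef_rot: [-1.571, -0.0, -0.048]
force: [-1.2, -1.9, 4.8]
grip_width: 0.022
```

>>> step_arm([
  [0,0,0,0,0,0],
  [0,0,0,0,0,0],
  [0,0,0,0,0,0],
  [0,0,0,0,0,0],
  [0,-15,0,0,0,0],
  [0,-30,0,0,0,0],
  [0,-40,0,0,0,0],
  [-40,-20,0,0,0,0],
  [-60,0,0,0,0,0],
  [-60,0,0,0,0,0],
  [-60,0,0,0,0,0],
  [-60,0,0,0,0,0],
], gripper=0.28)

```text
time_s: 31.52
ee_pos: [0.4017, 0.2498, 0.1736]
eef_rot: [-1.57, -0.002, -0.048]
force: [-0.5, 0.5, 0.2]
grip_width: 0.0602
```

```bash
python3 - <<'E'
from h import *;show()
from station import camera
import cv2
for n,(a,b,c,d) in dict(side=(220,400,220,400),top=(160,310,130,400)).items():
    im=camera(n)["pixels"][a:b,c:d,::-1];cv2.imwrite(f"pics/{n}10.png",cv2.resize(im,None,fx=2.95 if n=="top" else 3.3,fy=2.95 if n=="top" else 3.3,interpolation=cv2.INTER_CUBIC))
show()
E
```

```text
t 31.52 bench mm [-121.5  231.2] z 173.6 rpy [-1.5698 -0.0016 -0.0477] F [-0.5  0.5  0.2] w 60.2
t 31.62 bench mm [-123.8  231.2] z 173.6 rpy [-1.5704e+00 -1.0000e-04 -4.5400e-02] F [ 0.6 -0.1  1. ] w 60.0
```

View pics/side10.png

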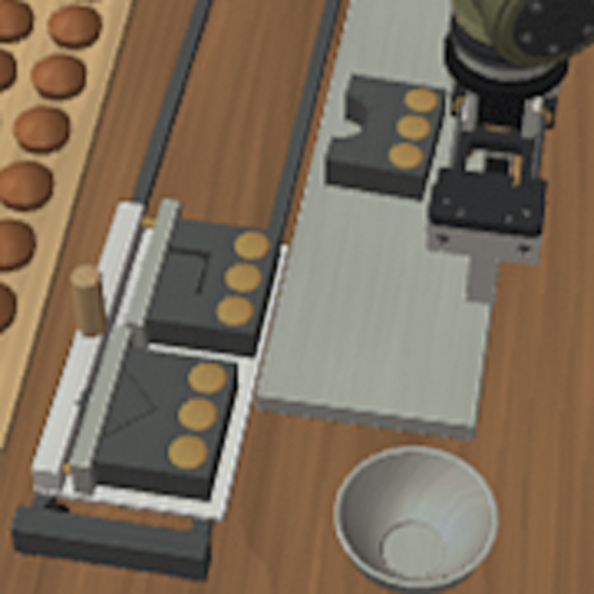

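View pics/top10.png

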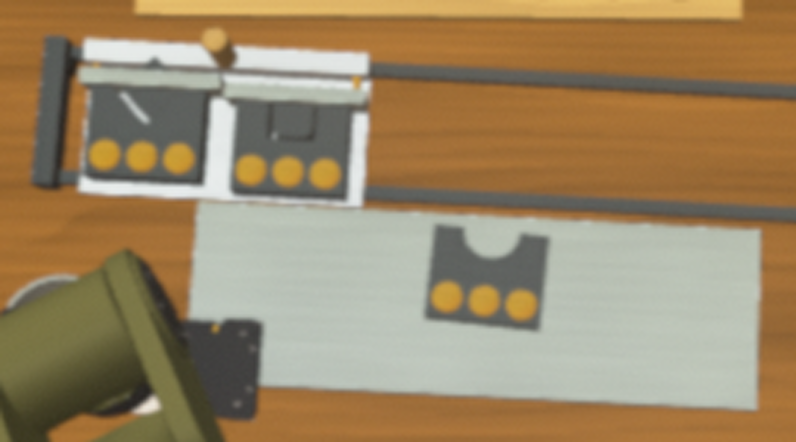

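```bash
python3 - <<'E'
import cv2
from station import camera
for n,(a,b,c,d) in dict(side=(275,385,222,312),top=(165,235,150,260)).items():
    im=camera(n)["pixels"][a:b,c:d,::-1];s=5.4 if n=="side" else 7.2;cv2.imwrite(f"pics/{n}11.png",cv2.resize(im,None,fx=s,fy=s,interpolation=cv2.INTER_CUBIC))
E
```

```text
(no output)
```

View pics/side11.png

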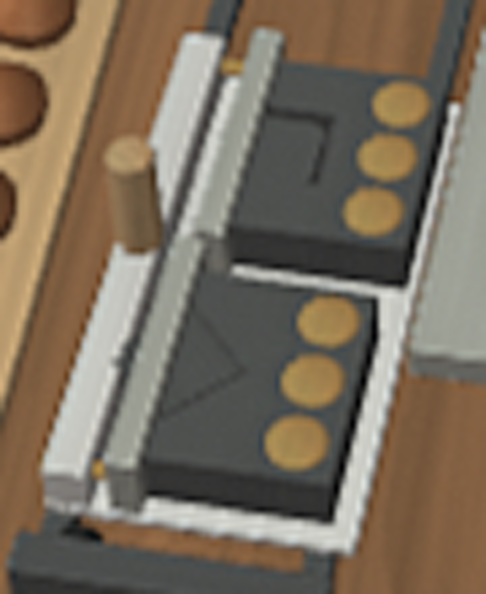

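View pics/top11.png

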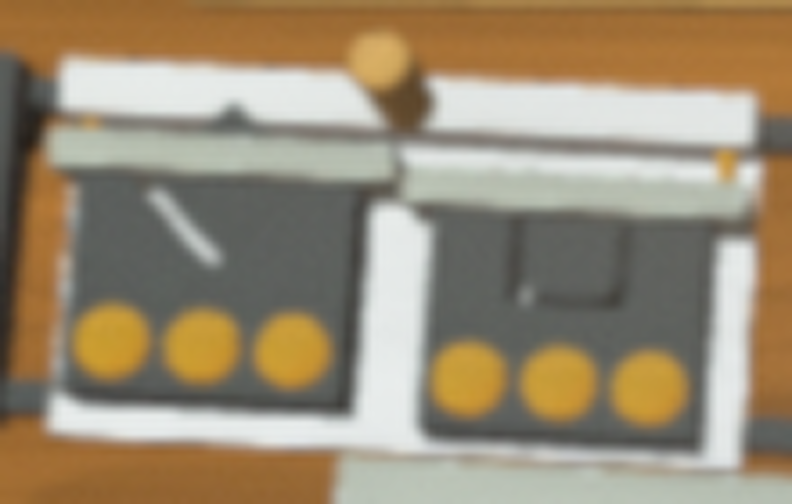

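```bash
python3 - <<'E'
from h import *
q=lambda p,z:tb(w("top",(p[0]+.5)/7.2-.5+150,(p[1]+.5)/7.2-.5+165,z)).round(1)
for p in [(62,390),(345,408),(425,432),(702,448)]: print("back",q(p,.049))
d=[q(p,.053) for p in [(111,343),(202,346),(291,351),(468,380),(558,383),(649,387)]];print("domes",*d)
for p in [(60,174),(385,184),(410,206),(745,217)]: print("bar",q(p,.055))
# initial domes vs plate origin
for p in [(143,137),(191,132),(240,130)]: print("init vee dome",tb(z1(p,.054)))
E
```

```text
back [ 47.5 343. ]
back [ 46.2 243.1]
back [ 39.1 214.3]
back [ 38.5 116.3]
domes [ 64.5 326.3] [ 65.1 294.3] [ 65.  262.9] [ 57.9 199.9] [ 58.4 168.1] [ 58.7 136. ]
bar [124.1 349.1]
bar [126.7 234.2]
bar [119.2 224.7]
bar [121.6 105.9]
init vee dome [-51.83471231 172.22151188]
init vee dome [-46.92234652 140.85341749]
init vee dome [-43.96036013 108.63003008]
```

```bash
python3 - <<'E'
from h import *;show()
from station import job;print(job.hand_in())
E
```

```text
t 31.73 bench mm [-119.7  231.7] z 174.0 rpy [-1.5695 -0.0024 -0.0465] F [ 0.   0.2 -0.1] w 60.0
the job is handed in; nothing more can be done
None
```

Both matching plates are docked on their own keys and the sled is fully left against its end stop. I handed the job in at 31.7 s of the 72 s limit, with the gripper clear of everything.

- **Docking:** I pushed the square plate home first, then slid the sled left and pushed the vee plate home. Each stopped dead against its bar. The highest pushing forces read were about 25 N for the square plate and 29 N for the vee (limit 45 N).
- **Sled stop:** It stopped at +0.231 m by my measurement, with the force rising to about 25 N. I then eased off and released the post.
- **Last camera check:** The notched edges lie within about 1 mm of the faces felt while pushing, and both plates are square to the bars within about 0.01 rad. That is as fine as the pictures resolve. The pins are hidden by the plates, so I judged them pressed in from the hard stops and the pin ends showing behind the bars.
- **Slack in the vee fit:** The vee plate sits slightly to one side on its key, with a thin gap on one flank. The notch is 5 mm wider than the key, so this is within the normal play.
- **Other objects:** The round plate looks unmoved, and the bowl and brush were never touched. I made no final position measurement of these three.

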